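Nip up the fence lock on the specimen slicing board

TASK

The fence on the white slicing board has been set but its lock is still loose. Turn the black-barred lock knob of that fence clockwise (seen from above) until it bites and the resistance rises sharply, then give it about 25 degrees more, and let go, leaving it there. Do not overtighten it (never as much as 45 degrees past the bite), do not turn the like knob on the small grey cassette vice, and do not knock over or shove aside the specimen jar that stands on the board.

Things in the scene. Friction and masses are not known exactly. Their poses are not given: they have to be found in the camera images.
- fence_knob_grip (a point): Grip point of the fence's lock knob, on its upright axis, 78 mm above the table. Metal disc (44 mm wide, top at 57 mm) with a black bar grip 42 x 14 mm, top at 87 mm; bar along this point's x, z up. On a steel block (56 x 50 mm, top at 45 mm) at one end of the steel fence bar across the white slicing board (240 x 220 x 15 mm, fixed). Pinch the bar's 14 mm from above; all near it is under 70 mm high.
- fence_knob (a joint): Fence lock knob angle, rad, growing clockwise seen from above: negative while loose, 0 where the screw bites, positive past the bite. Starts 17 to 58 degrees short of the bite; where the bar points at the bite varies. Turns with 0.02 N m while loose, about 0.18 N m from the bite on, and stays where it is left.
- vice_knob (a joint): Angle, rad, of the knob on the cassette vice, 0 at the start: a knob of the same shape and size, on a small grey base (130 x 110 mm) with steel jaws and two yellow cassettes. Already tight; leave it alone.
- specimen_jar: Small amber jar with a black lid, 42 mm across and 50 mm high, standing loose on the slicing board on the robot's side of the fence, about 90 to 135 mm from the knob's axis; origin at the centre of its underside, z up. Leave it standing there.
Things that resemble listed ones, but are neither listed nor needed, are in the scene too. What is shaped like the part that bears vice_knob but purple is not meant.

How it is judged:
By the outcome, as a careful person would: the job done as asked, in the order asked, and still so for the second after the job is handed in, with the robot touching nothing.
It also fails if it takes over 40 s, if anything falls off the work surface, if the arm or the gripper's body presses on something with over 40 N, if the wrist force passes 120 N, or if a joint passes its speed limit or range.

ROBOT

A 6-joint arm with a two-finger parallel gripper is mounted at the origin on the work surface. World frame = base frame: x ahead of the robot, y to its left, z up, the work surface at z = 0. Lengths are in m, angles in rad, forces in N, time in s.
With the tool pointing down it reaches from about 0.325 to 0.9 m from the base axis. Payload 6.1 kg.
Tool frame: the origin (TCP) lies on the centre line of the jaws, within the pads' length; the fingertips stand 25 mm ahead of it and the grasp point (between the pads) lies 6 mm ahead of it; z points along the fingers, y is the line along which they close (so a half turn about z gives the same grasp; the last joint's range is limited). The gripper opens to 87 mm and grips with 3 to 60 N. Pads are 19 mm wide; open, the fingers measure 117 mm over their backs; the gripper's body (75 mm by 190 mm) begins 51 mm behind the grasp point.
Start: joints at [1.173, 0.22, 1.526, -0, 1.395, -0.126], TCP at [0.168, 0.602, 0.248] pointing down, gripper open.
Joint ranges: [-2.98, 2.98], [-0.91, 2.08], [0.09, 2.57], [-1.24, 4.39], [0.2, 2.65], [-2.68, 2.68]. Speed limits (rad/s): [2.57, 2.57, 3.01, 3.14, 3.14, 3.14].

INTERFACE

Orientations are given as a unit quaternion [x, y, z, w].
In Python, from workcell import * gives the robot as it stands.
- The arm moves only by the tool step_arm, never from a script. Its argument "targets" is a list of rows, each an object of numbers: "x", "y", "z": the shift along the tool's x, y, z in m; "ax", "ay", "az": the turn, a rotation vector about the tool's x, y, z in degrees; "fingers": the finger opening in m, from 0 to 0.087. A call has 1 to 12 rows; each row shifts and turns the commanded pose from where the row before left it, along the tool's axes as they then stand; what a row does not reach is not made up. A row lasts 1/8 s, in which the tool goes at most 62.5 mm and 10.7 degrees, less where a joint would pass 70% of its speed; a pose out of reach is approached as far as the arm can. A call is refused whole if a number of a shift passes 0.0625 or a number of a turn 10.7, either way. A call with a gripper value outside its range is refused whole. The fingers move at their own pace and stop on an object; the grip force is fixed at half the most. Time passes only in rows, so rows that do not move let the fingers close. It gives the time, the measured TCP pose, the force, the opening and the grip force at its end, in the units of the state.
- state(): the state, without advancing time (a new reading comes with each control period).
- grab_frame(name): name is "scene" or "top" or "wrist"; returns (picture, depth): 480x640x3 uint8, red, green, blue; 480x640 float32, m along the optical axis (not along the pixel's ray), 0 where there is no reading.
- camera_params(name): a dict with "K" (3x3 intrinsics, pixels), "cam_to_world" (4x4, takes a point from camera to world coordinates). Camera axes: x right, y down, z forward; pixel columns grow to the right and rows downward; lengths in m; the calibration is good to about 2 mm. The wrist camera is an equidistant fisheye: a pixel r from the principal point sees the ray r / f radians off the axis. A picture is of the moment at which its call begins: read the wrist's pose just before it. camera_params takes no time and is no camera call; for the wrist camera it gives the pose at the moment of the call.
- finish_job(): hands the job in; it is judged then, once.
The state is a dict: "time": time; "joint_pos": joint angles; "joint_velocities": joint speeds; "tau": joint torques, N m; "tcp_pos": TCP position; "tcp_rot": TCP orientation; "ft_force": force on the tool from outside, world axes, zero at the start; "moment": the same for the moment, N m; "finger_gap": opening from 0.0 (shut) to 1.0 (fully open); "grip_force": force on a finger pad.
Only numpy, scipy, OpenCV 4.12 (cv2) and the standard library are available. Lean on these libraries where they do the work, as an engineer would, in place of code of your own. Each camera call takes 0.05 s, during which the arm holds its last target. There are 200 camera calls.

## Working session

There is one attempt and no reset: what is moved stays moved. The work goes in short steps, Python scripts to look and compute and a tool call to move; the robot and the scene stay as the last step left them, time stands still between calls to the robot, and variables do not carry over. Pictures are saved under pics/ and viewed, at most 10 in all, crops included, and the job is handed in when it is done.

Besides the shell and the picture viewer there is one more tool, called after "Request:" as a command line: name --argument value ..., lists and objects as JSON in quotes. step_arm: Moves the arm, as the interface text tells. Its arguments: {"type":"object","properties":{"targets":{"type":"array","items":{"type":"object","properties":{"x":{"type":"number"},"y":{"type":"number"},"z":{"type":"number"},"ax":{"type":"number"},"ay":{"type":"number"},"az":{"type":"number"},"fingers":{"type":"number"}}}}},"required":["targets"]}

```bash
mkdir -p pics; python3 - <<'E'
from workcell import *
import cv2,numpy as np
for n in ("scene","top"):
    p,d=grab_frame(n); cv2.imwrite(f"pics/{n}1.png",p[:,:,::-1]); np.savez(f"pics/{n}1.npz",p=p,d=d,**camera_params(n))
s=state(); print(s["time"],s["tcp_pos"],s["tcp_rot"])
E
```

```text
0.1 [0.16758207 0.60157216 0.24652893] [ 1.35470946e-01  9.90780921e-01 -8.56313032e-04 -2.36134001e-04]
```

View pics/top1.png

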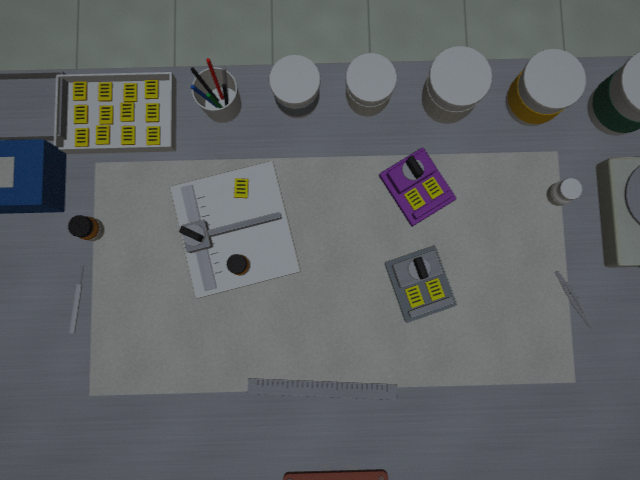

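View pics/scene1.png

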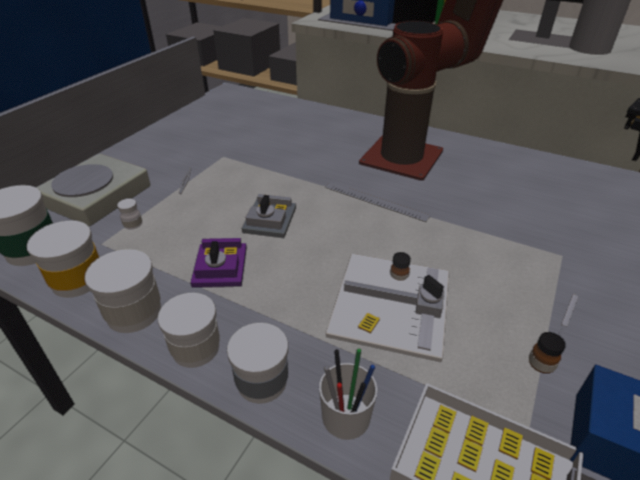

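Top view: three barred knobs: on the white board's steel block (191,233), on the grey vice (420,268), on the purple decoy (413,167). The one at (191,233) is the fence knob, because it sits on the block at the end of the steel bar across the white board. The jar is at (238,264).

```bash
cat > h.py <<'E'
import numpy as np,cv2
def ray_plane(uv,K,T,z):
    uv=np.atleast_2d(uv).astype(float)
    r=np.c_[(uv-[K[0,2],K[1,2]])/[K[0,0],K[1,1]],np.ones(len(uv))]@T[:3,:3].T
    o=T[:3,3]; return o+r*((z-o[2])/r[:,2:])
def cloud(d,K,T):
    v,u=np.indices(d.shape); c=np.stack([(u-K[0,2])/K[0,0]*d,(v-K[1,2])/K[1,1]*d,d],-1)
    return c@T[:3,:3].T+T[:3,3]
E
python3 - <<'E'
from h import *
out=[]
for n,(u,v) in (("top",(191,233)),("scene",(431,288))):
    f=np.load(f"pics/{n}1.npz");p,d,K,T=f["p"],f["d"],f["K"],f["cam_to_world"]
    W=cloud(d,K,T); m=np.zeros(d.shape,bool); m[v-20:v+20,u-20:u+20]=1
    m&=(p.max(2)<60)
    nlab,lab,st,ce=cv2.connectedComponentsWithStats(m.astype('uint8'))
    i=1+np.argmax(st[1:,4]); m=lab==i
    z=W[...,2][m]; t=m&(W[...,2]>.075)
    ys,xs=np.nonzero(m)
    X=ray_plane(np.c_[xs,ys],K,T,.087)
    r=cv2.minAreaRect((X[:,:2]*1000).astype(np.float32))
    w,V=np.linalg.eigh(np.cov(X[:,:2].T)); a=V[:,1]
    print(n,st[i],"z",np.percentile(z,[5,50,95]).round(3),t.sum(),"ctr",X.mean(0).round(4),W[t].mean(0).round(4),"ang",np.degrees(np.arctan2(a[1],a[0])).round(1),r, "cam",T[:3,3].round(3))
    out.append(cv2.resize(p[v-50:v+50,u-60:u+60,::-1],None,fx=3,fy=3,interpolation=cv2.INTER_CUBIC))
    if n=="top": print("jar",ray_plane((238,264),K,T,.065).round(3))
cv2.imwrite("pics/crop1.png",np.hstack(out))
E
```

```text
top [179 226  25  16 174] z [0.07  0.086 0.09 ] 158 ctr [0.5698 0.2649 0.087 ] [0.5707 0.2665 0.0866] ang 63.2 ((569.6988525390625, 264.7217102050781), (48.472389221191406, 13.210323333740234), 63.59309005737305) cam [0.443 0.007 1.051]
jar [[0.511 0.18  0.065]]
scene [423 276  20  23 279] z [0.061 0.078 0.088] 162 ctr [0.5901 0.269  0.087 ] [0.583  0.2681 0.0875] ang -139.0 ((589.8854370117188, 269.0552978515625), (54.29352569580078, 32.171016693115234), 61.242427825927734) cam [1.246 0.373 0.722]
```

View pics/crop1.png

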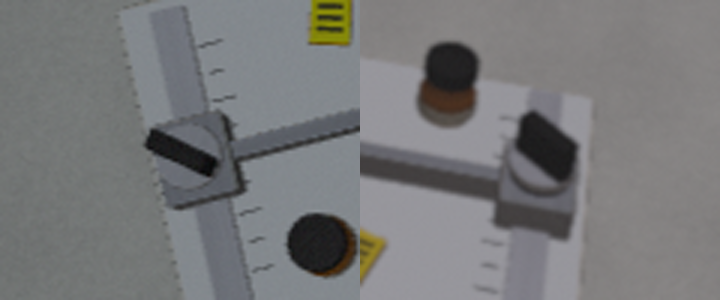

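Confirmed: the crop shows the black bar on the steel block of the white board's fence, with the jar beside it at about (320,243) in the crop. The bar's yaw is about 63°. I'll move above it, then refine with the wrist camera.

Request:
step_arm --targets '[{"x": -0.02,"y": -0.009,"fingers": 0.06},{"x": -0.04,"y": -0.018},{"x": -0.043,"y": -0.0194},{"x": -0.043,"y": -0.0194},{"x": -0.043,"y": -0.0194},{"x": -0.043,"y": -0.0194},{"x": -0.043,"y": -0.0194},{"x": -0.043,"y": -0.0194},{"x": -0.043,"y": -0.0194},{"x": -0.043,"y": -0.0194},{"x": -0.043,"y": -0.0194},{"x": -0.03,"y": -0.0134}]'

```text
$.targets[0]: bad value
```

Request:
step_arm --targets '[{"az": -9},{"az": -9.6},{"az": -10},{"az": -10},{"az": -10},{"az": -10},{"az": -10},{"az": -10},{},{}]'

```text
$.targets[0]: bad value
```

```bash
python3 - <<'E'
from workcell import *
from h import *
s=state(); c=camera_params("wrist"); p,d=grab_frame("wrist"); cv2.imwrite("pics/w1.png",p[:,:,::-1]); np.savez("pics/w1.npz",p=p,d=d,**c)
print(s["time"],s["tcp_pos"],s["tcp_rot"],s["joint_pos"],s["ft_force"],s["moment"],s["finger_gap"]); print(c)
E
```

```text
0.1 [0.16758207 0.60157216 0.24652893] [ 1.35470946e-01  9.90780921e-01 -8.56313032e-04 -2.36134001e-04] [ 1.17290463e+00  2.21160522e-01  1.52751459e+00  1.27513321e-05
  1.39469404e+00 -1.26116290e-01] [ 0.19430268 -0.43980097 -0.254878  ] [-0.04088033  0.03175862 -0.03277102] 0.9986707031095106
{'K': array([[371.64829954,   0.        , 319.37394118],
       [  0.        , 371.64829954, 243.46476696],
       [  0.        ,   0.        ,   1.        ]]), 'cam_to_world': array([[ 2.70319964e-01,  9.29746264e-01,  2.49998004e-01,
         1.00276698e-01],
       [ 9.62770047e-01, -2.60784200e-01, -7.11718836e-02,
         6.21270167e-01],
       [-9.76263415e-04,  2.59929771e-01, -9.65627030e-01,
         3.84109826e-01],
       [ 0.00000000e+00,  0.00000000e+00,  0.00000000e+00,
         1.00000000e+00]])}
```

View pics/w1.png

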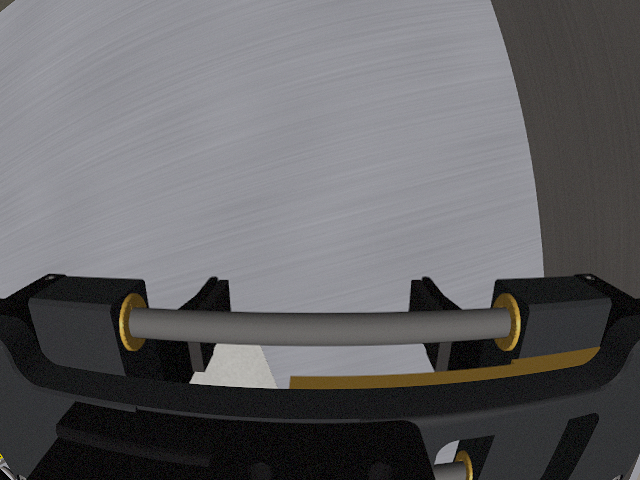

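The moves were refused; rows probably need every key. The wrist picture shows only bare table, with the jaws at about row 320, so I'll view the knob from 70 mm off, where it isn't hidden.

Request:
step_arm --targets '[{"x": -0.022,"y": -0.006,"z": 0,"ax": 0,"ay": 0,"az": 0,"fingers": 0.06},{"x": -0.04,"y": -0.012,"z": 0,"ax": 0,"ay": 0,"az": 0,"fingers": 0.06},{"x": -0.044,"y": -0.0132,"z": 0,"ax": 0,"ay": 0,"az": 0,"fingers": 0.06},{"x": -0.044,"y": -0.0132,"z": 0,"ax": 0,"ay": 0,"az": 0,"fingers": 0.06},{"x": -0.044,"y": -0.0132,"z": 0,"ax": 0,"ay": 0,"az": 0,"fingers": 0.06},{"x": -0.044,"y": -0.0132,"z": 0,"ax": 0,"ay": 0,"az": 0,"fingers": 0.06},{"x": -0.044,"y": -0.0132,"z": 0,"ax": 0,"ay": 0,"az": 0,"fingers": 0.06},{"x": -0.044,"y": -0.0132,"z": 0,"ax": 0,"ay": 0,"az": 0,"fingers": 0.06},{"x": -0.044,"y": -0.0132,"z": 0,"ax": 0,"ay": 0,"az": 0,"fingers": 0.06},{"x": -0.044,"y": -0.0132,"z": 0,"ax": 0,"ay": 0,"az": 0,"fingers": 0.06},{"x": -0.044,"y": -0.0132,"z": 0,"ax": 0,"ay": 0,"az": 0,"fingers": 0.06},{"x": -0.034,"y": -0.01,"z": 0,"ax": 0,"ay": 0,"az": 0,"fingers": 0.06}]'

```text
time: 1.65
tcp_pos: [0.6043, 0.3257, 0.2473]
tcp_rot: [0.136, 0.991, -0.0, 0.0]
ft_force: [0.5, 0.7, 1.4]
finger_gap: 0.688
grip_force: 0.0
```

Request:
step_arm --targets '[{"x": 0,"y": 0,"z": 0,"ax": 0,"ay": 0,"az": -9,"fingers": 0.06},{"x": 0,"y": 0,"z": 0,"ax": 0,"ay": 0,"az": -10,"fingers": 0.06},{"x": 0,"y": 0,"z": 0,"ax": 0,"ay": 0,"az": -10,"fingers": 0.06},{"x": 0,"y": 0,"z": 0,"ax": 0,"ay": 0,"az": -10,"fingers": 0.06},{"x": 0,"y": 0,"z": 0,"ax": 0,"ay": 0,"az": -10,"fingers": 0.06},{"x": 0,"y": 0,"z": 0,"ax": 0,"ay": 0,"az": -10,"fingers": 0.06},{"x": 0,"y": 0,"z": 0,"ax": 0,"ay": 0,"az": -10,"fingers": 0.06},{"x": 0,"y": 0,"z": 0,"ax": 0,"ay": 0,"az": -9.6,"fingers": 0.06},{"x": 0,"y": 0,"z": 0,"ax": 0,"ay": 0,"az": 0,"fingers": 0.06},{"x": 0,"y": 0,"z": 0,"ax": 0,"ay": 0,"az": 0,"fingers": 0.06}]'

```text
time: 2.9
tcp_pos: [0.6025, 0.3278, 0.2474]
tcp_rot: [-0.521, 0.854, -0.0, -0.0]
ft_force: [-0.4, 0.3, 0.1]
finger_gap: 0.691
grip_force: 0.0
```

```bash
python3 - <<'E'
from workcell import *
from h import *
s=state(); c=camera_params("wrist"); p,d=grab_frame("wrist"); cv2.imwrite("pics/w2.png",p[:,:,::-1]); np.savez("pics/w2.npz",p=p,d=d,tcp=s["tcp_pos"],rot=s["tcp_rot"],**c)
print(s["time"],s["tcp_pos"],s["tcp_rot"],s["joint_pos"],s["ft_force"],s["moment"],s["finger_gap"])
E
```

```text
2.9 [0.60250286 0.32783496 0.24741158] [-5.21083098e-01  8.53505933e-01 -5.84805807e-05 -1.57181812e-04] [ 3.83553828e-01  3.65194367e-01  1.34965631e+00 -1.68620749e-04
  1.42703294e+00 -2.28345725e+00] [-0.39909344  0.28153066  0.07393875] [ 0.08626435  0.12263243 -0.03100061] 0.6912704861110688
```

View pics/w2.png

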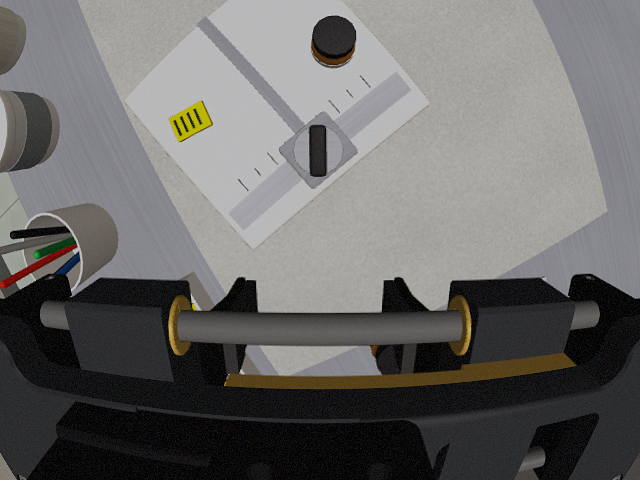

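The wrist view shows the fence knob's bar at about (318,150), nearly parallel to the tool's x axis, and the jar at (334,37). Next I'll work out the exact offset.

```bash
cat >> h.py <<'E'
def fish_plane(uv,K,T,z):
    q=(np.atleast_2d(uv).astype(float)-[K[0,2],K[1,2]])/[K[0,0],K[1,1]]
    th=np.linalg.norm(q,axis=1,keepdims=True); r=np.c_[np.sin(th)*q/np.maximum(th,1e-9),np.cos(th)]@T[:3,:3].T
    o=T[:3,3]; return o+r*((z-o[2])/r[:,2:])
E
python3 - <<'E'
from h import *
from scipy.spatial.transform import Rotation as R
f=np.load("pics/w2.npz");p,d,K,T=f["p"],f["d"],f["K"],f["cam_to_world"]
Rt=R.from_quat(f["rot"]).as_matrix()
m=np.zeros(d.shape,bool); m[115:190,295:345]=1; m&=p.max(2)<60
ys,xs=np.nonzero(m); print(len(xs),xs.min(),xs.max(),ys.min(),ys.max(), "depth",np.percentile(d[m],[5,50,95]))
X=fish_plane(np.c_[xs,ys],K,T,.087)
L=(X-f["tcp"])@Rt; r=cv2.minAreaRect((L[:,:2]*1000).astype(np.float32)); print("tool-frame rect mm",r)
w,V=np.linalg.eigh(np.cov(L[:,:2].T)); print("ang in tool",np.degrees(np.arctan2(V[1,1],V[0,1])), "z",L[:,2].mean())
print("world",X.mean(0), "cam in tool",(T[:3,3]-f["tcp"])@Rt)
print("jar",(fish_plane((333,35),K,T,.065)-f["tcp"])@Rt)
# square block top at 45mm: grey blob check
E
```

```text
825 309 325 125 176 depth [0.28400818 0.28847951 0.29364063]
tool-frame rect mm ((66.04158020019531, -2.529118061065674), (40.988739013671875, 12.717291831970215), 0.025250297039747238)
ang in tool 179.52396766826928 z 0.16043326505339062
world [0.5741719  0.26782344 0.087     ] cam in tool [ 0.07039633 -0.00095772 -0.1375681 ]
jar [[0.16812756 0.01121927 0.18246766]]
```

The rectangle measures 41 x 12.7 mm, which matches the bar. It lies at tool x +66, y −2.5, aligned within 0.5°. I'll go over it, down to TCP z ≈ 0.085, and close.

Request:
step_arm --targets '[{"x": 0.02,"y": -0.0025,"z": 0,"ax": 0,"ay": 0,"az": 0,"fingers": 0.045},{"x": 0.03,"y": 0,"z": 0.01,"ax": 0,"ay": 0,"az": 0,"fingers": 0.045},{"x": 0.016,"y": 0,"z": 0.03,"ax": 0,"ay": 0,"az": 0,"fingers": 0.045},{"x": 0,"y": 0,"z": 0.04,"ax": 0,"ay": 0,"az": 0,"fingers": 0.045},{"x": 0,"y": 0,"z": 0.03,"ax": 0,"ay": 0,"az": 0,"fingers": 0.045},{"x": 0,"y": 0,"z": 0.02,"ax": 0,"ay": 0,"az": 0,"fingers": 0.045},{"x": 0,"y": 0,"z": 0.02,"ax": 0,"ay": 0,"az": 0,"fingers": 0.045},{"x": 0,"y": 0,"z": 0.012,"ax": 0,"ay": 0,"az": 0,"fingers": 0.045},{"x": 0,"y": 0,"z": 0,"ax": 0,"ay": 0,"az": 0,"fingers": 0.045},{"x": 0,"y": 0,"z": 0,"ax": 0,"ay": 0,"az": 0,"fingers": 0.045}]'

```text
time: 4.2
tcp_pos: [0.5753, 0.2689, 0.0865]
tcp_rot: [-0.523, 0.853, -0.0, 0.001]
ft_force: [1.0, -0.2, 0.1]
finger_gap: 0.518
grip_force: 0.0
```

Request:
step_arm --targets '[{"x": 0,"y": 0,"z": 0,"ax": 0,"ay": 0,"az": 0,"fingers": 0.0},{"x": 0,"y": 0,"z": 0,"ax": 0,"ay": 0,"az": 0,"fingers": 0.0},{"x": 0,"y": 0,"z": 0,"ax": 0,"ay": 0,"az": 0,"fingers": 0.0},{"x": 0,"y": 0,"z": 0,"ax": 0,"ay": 0,"az": 0,"fingers": 0.0},{"x": 0,"y": 0,"z": 0,"ax": 0,"ay": 0,"az": 0,"fingers": 0.0},{"x": 0,"y": 0,"z": 0,"ax": 0,"ay": 0,"az": 0,"fingers": 0.0}]'

```text
time: 4.95
tcp_pos: [0.5741, 0.269, 0.0857]
tcp_rot: [-0.523, 0.852, 0.0, -0.0]
ft_force: [-4.3, 0.9, 3.8]
finger_gap: 0.157
grip_force: 30.0
```

```bash
cat > st.py <<'E'
from workcell import *
from scipy.spatial.transform import Rotation as R
import numpy as np
s=state();M=R.from_quat(s["tcp_rot"]).as_matrix()
print("t",round(s["time"],2),"p",np.round(s["tcp_pos"],4),"yaw_y",np.degrees(np.arctan2(M[1,1],M[0,1])).round(2),"F",np.round(s["ft_force"],2),"M",np.round(s["moment"],3),"gap",round(s["finger_gap"]*87,1),"grip",np.round(s["grip_force"],1),"tau6",round(s["tau"][5],3))
E
python3 st.py
```

```text
t 4.95 p [0.5741 0.269  0.0857] yaw_y 153.04 F [-4.27  0.9   3.76] M [0.395 0.83  0.047] gap 13.7 grip 30.0 tau6 -0.019
```

Gripped at 13.7 mm. The knob is loose for at least 17°, so I'll turn 12° and then go in small steps, watching the moment.

Request:
step_arm --targets '[{"x": 0,"y": 0,"z": 0,"ax": 0,"ay": 0,"az": 4,"fingers": 0.0},{"x": 0,"y": 0,"z": 0,"ax": 0,"ay": 0,"az": 4,"fingers": 0.0},{"x": 0,"y": 0,"z": 0,"ax": 0,"ay": 0,"az": 4,"fingers": 0.0},{"x": 0,"y": 0,"z": 0,"ax": 0,"ay": 0,"az": 0,"fingers": 0.0}]'

```text
time: 5.45
tcp_pos: [0.5744, 0.2688, 0.0857]
tcp_rot: [-0.431, 0.902, 0.0, -0.0]
ft_force: [-4.3, 1.5, 4.5]
finger_gap: 0.161
grip_force: 30.0
```

```bash
python3 st.py
```

```text
t 5.45 p [0.5744 0.2688 0.0857] yaw_y 141.06 F [-4.25  1.52  4.46] M [0.366 0.718 0.001] gap 14.0 grip 30.0 tau6 0.367
```

Request:
step_arm --targets '[{"x": 0,"y": 0,"z": 0,"ax": 0,"ay": 0,"az": 3,"fingers": 0.0}]'

```text
time: 5.58
tcp_pos: [0.5745, 0.2687, 0.0857]
tcp_rot: [-0.407, 0.913, 0.0, -0.0]
ft_force: [-4.2, 2.3, 4.2]
finger_gap: 0.158
grip_force: 30.0
```

```bash
python3 st.py
```

```text
t 5.58 p [0.5745 0.2687 0.0857] yaw_y 138.07 F [-4.22  2.3   4.2 ] M [ 0.342  0.698 -0.004] gap 13.8 grip 30.0 tau6 -0.752
```

Request:
step_arm --targets '[{"x": 0,"y": 0,"z": 0,"ax": 0,"ay": 0,"az": 3,"fingers": 0.0}]'

```text
time: 5.7
tcp_pos: [0.5745, 0.2687, 0.0857]
tcp_rot: [-0.383, 0.924, 0.0, -0.0]
ft_force: [-4.4, 1.1, 4.2]
finger_gap: 0.158
grip_force: 30.0
```

```bash
python3 st.py
```

```text
t 5.7 p [0.5745 0.2687 0.0857] yaw_y 135.04 F [-4.39  1.06  4.24] M [0.237 0.69  0.009] gap 13.7 grip 30.0 tau6 -0.543
```

Request:
step_arm --targets '[{"x": 0,"y": 0,"z": 0,"ax": 0,"ay": 0,"az": 3,"fingers": 0.0}]'

```text
time: 5.82
tcp_pos: [0.5746, 0.2686, 0.0857]
tcp_rot: [-0.359, 0.933, -0.0, -0.0]
ft_force: [-2.2, 1.1, 4.1]
finger_gap: 0.157
grip_force: 30.0
```

```bash
python3 st.py
```

```text
t 5.83 p [0.5746 0.2686 0.0857] yaw_y 132.03 F [-2.17  1.11  4.09] M [ 0.203  0.619 -0.025] gap 13.7 grip 30.0 tau6 -0.537
```

Turned 21° so far, still loose (Mz ≈ 0 ± 0.03). Continuing in 3° steps.

Request:
step_arm --targets '[{"x": 0,"y": 0,"z": 0,"ax": 0,"ay": 0,"az": 3,"fingers": 0.0}]'

```text
time: 5.95
tcp_pos: [0.5747, 0.2685, 0.0857]
tcp_rot: [-0.334, 0.943, -0.0, 0.0]
ft_force: [-3.1, 0.8, 4.0]
finger_gap: 0.156
grip_force: 30.0
```

```bash
python3 st.py
```

```text
t 5.95 p [0.5747 0.2685 0.0857] yaw_y 129.03 F [-3.08  0.84  4.  ] M [0.182 0.599 0.022] gap 13.6 grip 30.0 tau6 -0.536
```

Request:
step_arm --targets '[{"x": 0,"y": 0,"z": 0,"ax": 0,"ay": 0,"az": 3,"fingers": 0.0}]'

```text
time: 6.08
tcp_pos: [0.5747, 0.2685, 0.0857]
tcp_rot: [-0.309, 0.951, -0.0, 0.0]
ft_force: [-2.4, 0.5, 3.6]
finger_gap: 0.155
grip_force: 30.0
```

```bash
python3 st.py
```

```text
t 6.08 p [0.5747 0.2685 0.0857] yaw_y 126.04 F [-2.42  0.54  3.62] M [0.131 0.565 0.142] gap 13.5 grip 30.0 tau6 -0.461
```

Request:
step_arm --targets '[{"x": 0,"y": 0,"z": 0,"ax": 0,"ay": 0,"az": 3,"fingers": 0.0}]'

```text
time: 6.2
tcp_pos: [0.5747, 0.2684, 0.0857]
tcp_rot: [-0.284, 0.959, -0.0, 0.0]
ft_force: [-2.3, -0.5, 3.7]
finger_gap: 0.163
grip_force: 30.0
```

```bash
python3 st.py
```

```text
t 6.2 p [0.5747 0.2684 0.0857] yaw_y 123.05 F [-2.35 -0.5   3.68] M [0.122 0.55  0.185] gap 14.2 grip 30.0 tau6 -0.361
```

Request:
step_arm --targets '[{"x": 0,"y": 0,"z": 0,"ax": 0,"ay": 0,"az": 3,"fingers": 0.0}]'

```text
time: 6.32
tcp_pos: [0.5748, 0.2684, 0.0857]
tcp_rot: [-0.259, 0.966, -0.0, 0.0]
ft_force: [-3.1, 0.5, 3.2]
finger_gap: 0.157
grip_force: 30.0
```

```bash
python3 st.py
```

```text
t 6.33 p [0.5748 0.2684 0.0857] yaw_y 120.05 F [-3.06  0.53  3.16] M [0.099 0.532 0.207] gap 13.7 grip 30.0 tau6 -0.365
```

Request:
step_arm --targets '[{"x": 0,"y": 0,"z": 0,"ax": 0,"ay": 0,"az": 3,"fingers": 0.0}]'

```text
time: 6.45
tcp_pos: [0.5748, 0.2683, 0.0857]
tcp_rot: [-0.234, 0.972, -0.0, 0.0]
ft_force: [-2.8, -0.3, 3.6]
finger_gap: 0.159
grip_force: 30.0
```

```bash
python3 st.py
```

```text
t 6.45 p [0.5748 0.2683 0.0857] yaw_y 117.06 F [-2.76 -0.32  3.56] M [0.081 0.422 0.183] gap 13.9 grip 30.0 tau6 -0.365
```

It bites at yaw ≈127° (Mz 0.02 → 0.14 → 0.19). Target tool yaw is ≈102°, so I'll turn 15° more, then open and retreat.

Request:
step_arm --targets '[{"x": 0,"y": 0,"z": 0,"ax": 0,"ay": 0,"az": 3,"fingers": 0.0},{"x": 0,"y": 0,"z": 0,"ax": 0,"ay": 0,"az": 3,"fingers": 0.0},{"x": 0,"y": 0,"z": 0,"ax": 0,"ay": 0,"az": 3,"fingers": 0.0},{"x": 0,"y": 0,"z": 0,"ax": 0,"ay": 0,"az": 3,"fingers": 0.0},{"x": 0,"y": 0,"z": 0,"ax": 0,"ay": 0,"az": 3,"fingers": 0.0},{"x": 0,"y": 0,"z": 0,"ax": 0,"ay": 0,"az": 0,"fingers": 0.0},{"x": 0,"y": 0,"z": 0,"ax": 0,"ay": 0,"az": 0,"fingers": 0.0}]'

```text
time: 7.32
tcp_pos: [0.575, 0.2679, 0.0857]
tcp_rot: [-0.106, 0.994, -0.001, 0.0]
ft_force: [-1.1, -4.1, 4.1]
finger_gap: 0.16
grip_force: 30.0
```

```bash
python3 st.py
```

```text
t 7.33 p [0.575  0.2679 0.0857] yaw_y 102.12 F [-1.1  -4.08  4.13] M [-0.637  0.267  0.106] gap 13.9 grip 30.0 tau6 0.122
```

Request:
step_arm --targets '[{"x": 0,"y": 0,"z": 0,"ax": 0,"ay": 0,"az": 0,"fingers": 0.045},{"x": 0,"y": 0,"z": 0,"ax": 0,"ay": 0,"az": 0,"fingers": 0.045},{"x": 0,"y": 0,"z": 0,"ax": 0,"ay": 0,"az": 0,"fingers": 0.045},{"x": 0,"y": 0,"z": 0,"ax": 0,"ay": 0,"az": 0,"fingers": 0.045},{"x": 0,"y": 0,"z": -0.015,"ax": 0,"ay": 0,"az": 0,"fingers": 0.045},{"x": 0,"y": 0,"z": -0.03,"ax": 0,"ay": 0,"az": 0,"fingers": 0.045},{"x": 0,"y": 0,"z": -0.04,"ax": 0,"ay": 0,"az": 0,"fingers": 0.045},{"x": 0,"y": 0,"z": -0.04,"ax": 0,"ay": 0,"az": 0,"fingers": 0.045},{"x": -0.02,"y": 0,"z": -0.037,"ax": 0,"ay": 0,"az": 0,"fingers": 0.045},{"x": -0.03,"y": 0,"z": 0,"ax": 0,"ay": 0,"az": 0,"fingers": 0.045},{"x": -0.016,"y": 0,"z": 0,"ax": 0,"ay": 0,"az": 0,"fingers": 0.045},{"x": 0,"y": 0,"z": 0,"ax": 0,"ay": 0,"az": 0,"fingers": 0.045}]'

```text
time: 8.82
tcp_pos: [0.6398, 0.2823, 0.2484]
tcp_rot: [-0.105, 0.995, 0.0, 0.0]
ft_force: [-0.3, 0.8, -0.3]
finger_gap: 0.519
grip_force: 0.0
```

```bash
python3 st.py; python3 - <<'E'
from workcell import *
from h import *
from scipy.spatial.transform import Rotation as R
s=state(); c=camera_params("wrist"); p,d=grab_frame("wrist"); cv2.imwrite("pics/w3.png",p[:,:,::-1])
K,T=c["K"],c["cam_to_world"];Rt=R.from_quat(s["tcp_rot"]).as_matrix()
m=np.zeros(d.shape,bool); m[110:195,290:350]=1; m&=p.max(2)<60
ys,xs=np.nonzero(m); X=fish_plane(np.c_[xs,ys],K,T,.087); L=(X-s["tcp_pos"])@Rt
w,V=np.linalg.eigh(np.cov(X[:,:2].T)); print(len(xs),cv2.minAreaRect((L[:,:2]*1000).astype(np.float32)),"world bar ang",np.degrees(np.arctan2(V[1,1],V[0,1]))%180)
f=np.load("pics/w2.npz"); 
m=np.zeros(d.shape,bool); m[115:190,295:345]=1; m&=f["p"].max(2)<60
ys,xs=np.nonzero(m); X=fish_plane(np.c_[xs,ys],f["K"],f["cam_to_world"],.087);w,V=np.linalg.eigh(np.cov(X[:,:2].T));print("before",np.degrees(np.arctan2(V[1,1],V[0,1]))%180)
E
```

```text
t 8.82 p [0.6398 0.2823 0.2484] yaw_y 102.01 F [-0.25  0.79 -0.28] M [0.082 0.001 0.019] gap 45.1 grip 0.0 tau6 -0.015
812 ((67.95146942138672, -0.6424016952514648), (40.28392028808594, 12.705564498901367), 0.013061026111245155) world bar ang 12.556975144719047
before 63.28589582508617
```

View pics/w3.png

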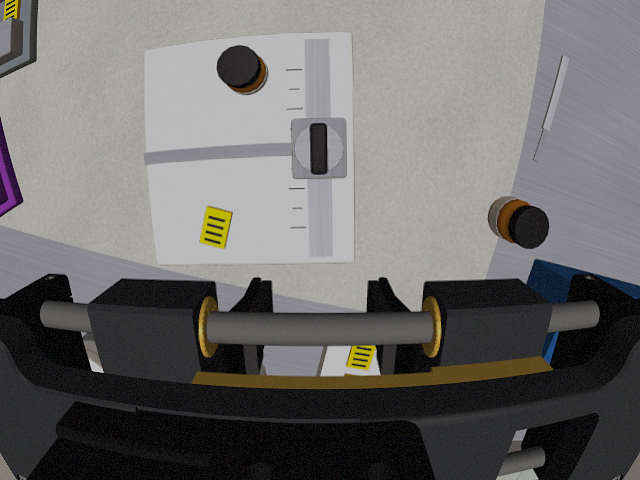

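The bar now lies at 12.6°. The bite was at a bar angle of ≈37°, so it is about 25° past the bite. The jar stands where it was at (242,68), and the gripper is clear.

```bash
python3 -c "
from workcell import *
print(finish_job())"
```

```text
the job is handed in; nothing more can be done
None
```

The fence lock knob on the white board was turned clockwise to the bite, then about 25° more by my measurement, and released; the jar still stands and the vice knob was not touched.

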